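# Slide a watch-movement carrier under the gauge bridge and take the reading

### The arm

A 6-joint arm with a two-finger parallel gripper is mounted at the origin on the work surface. World frame = base frame: x ahead of the robot, y to its left, z up, the work surface at z = 0. Lengths are in m, angles in rad, forces in N, time in s.
With the tool pointing down it reaches from about 0.35 to 1 m from the base axis. Payload 7.1 kg.
Tool frame: the origin (TCP) lies at the very end of the fingers, on their centre line; the grasp point (between the pads) lies env.grasp_offset behind it (env.grasp_offset is the distance from the TCP to the grasp point, in m); z points along the fingers, y is the line along which they close (so a half turn about z gives the same grasp; the last joint's range is limited). The gripper opens to 85 mm and grips with 20 to 120 N. Pads are 22 mm wide; open, the fingers measure 114 mm over their backs; the gripper's body (76 mm by 85 mm) begins 54 mm behind the grasp point. The pads swing forward as they close: fully open they stand 13 mm farther back than shut.
Start: joints at [1.087, 0.423, 1.63, -0, 1.089, -0.019], TCP at [0.28, 0.559, 0.231] pointing down, gripper open.
Joint ranges: [-3, 3], [-0.9, 2.11], [0.09, 2.58], [-1.31, 4.45], [0.11, 2.69], [-2.54, 2.54]. Speed limits (rad/s): [2.39, 2.39, 3.01, 3.14, 3.14, 3.14].

### API

Orientations are given as [roll, pitch, yaw] about the fixed x, y, z axes, in that order (R = Rz(yaw) Ry(pitch) Rx(roll)).
In Python, from bench import env, snapshot gives the robot as it stands.
- The arm moves only by the shell command python3 -m crank 'ROWS' [OPENING] [FORCE]. ROWS is JSON, a list that holds one entry, the list of rows, each a list of 6 numbers: the shift along the tool's x, y, z in mm, then the turn, a rotation vector about the tool's x, y, z in rad. A call has 1 to 12 rows; each row is the pose to reach, as a shift and turn from the pose commanded when the call began, along the tool's axes at that moment; what a row does not reach only later rows make up. A row lasts 1/12 s, in which the tool goes at most 41.7 mm and 7.16 degrees, less where a joint would pass 70% of its speed; a pose out of reach is approached as far as the arm can. A call with a gripper value outside its range is refused whole. OPENING is the closure, from -1 (fully open) to 1 (shut), so that 0 is half open, set as the call begins (- or left out, the last holds). The fingers move at their own pace and stop on an object; FORCE is the grip in N (left out, the last holds). Time passes only in rows, so rows that repeat a pose let the fingers close. It gives the time, the measured TCP pose, the force, the opening and the grip force at its end, in the units of the state.
- env.get_obs(): the state, without advancing time (a new reading comes with each control period).
- snapshot(name): name is "side" or "top"; returns a dict with "image" (480x640x3 uint8, blue, green, red), "intrinsics" (3x3 intrinsics, pixels), "rvec" (rotation vector, rad) and "tvec" (3), from world to camera coordinates, as OpenCV has them. Camera axes: x right, y down, z forward; pixel columns grow to the right and rows downward; lengths in m; the calibration is good to about 2 mm. A picture is of the moment at which its call begins. There is no depth.
- env.close_job(): hands the job in; it is judged then, once.
The state is a dict: "time_s": time; "joints": joint angles; "joint_vel": joint speeds; "joint_efforts": joint torques, N m; "ee_pos": TCP position; "eef_rot": TCP orientation; "contact_force": force on the tool from outside, world axes, zero at the start; "moment": the same for the moment, N m; "gripper_width": finger opening in m; "finger_force": force on a finger pad.
Only numpy, scipy, OpenCV 4.12 (cv2) and the standard library are available. Lean on these libraries where they do the work, as an engineer would, in place of code of your own. Each camera call takes 0.05 s, during which the arm holds its last target. There are 200 camera calls.

### The job

Push the aluminium carrier plate with the fingertips along the mat, in through the flared entry and under the low blue gauge bridge, until it lies square against the red stop bar; keep it flat on the mat, neither tipped nor lifted. Then press the orange button on the bridge fully down to take the reading, and let it come up again; do not press it before the carrier is home. Leave the tools and parts lying around where they are.

Things in the scene. Friction and masses are not known exactly. Their poses are not given: they have to be found in the camera images.
- carrier: loose aluminium plate on the dark mat, 110 long (x) by 62 wide (y) by 12 mm thick, 0.16 to 0.32 kg, yellow stripe across each end, brass watch movement (36 mm) in the middle, up to 15.6 mm above the mat. Same both ways round. Origin: centre of underside; z up. Starts 160 to 230 mm before the bridge, up to 25 mm off the lane's centre line, x within 0.35 rad of the bridge's x
- bridge: gauge bridge fixed to the mat: blue beam 40 mm along x, 104 along y, underside 19 and top 31 mm above the mat, on two steel posts; the lane between them is 72 mm wide. Origin: on the mat under the beam's middle; x runs along the lane from entry (-x) to stop (+x), y across it, z up. The mat's top is at z = 0.002. Home, the carrier's origin meets this origin; 35 mm stand out either side
- bridge_entry (a point): middle of the open entry, at mat height, 40 mm before the bridge's origin: here two dark flared guides, 9 mm tall, begin, about 90 mm apart; they narrow to the 72 mm lane at the posts
- bridge_stop (a point): middle of the red stop bar's face that the carrier's front edge must meet, at mat height, 55 mm beyond the bridge's origin. The bar is 9 mm tall and joined to the posts by dark side rails, 9 mm tall
- read_button (a joint): travel of the orange push button on the middle of the beam, in m: 0 up, 0.006 fully down; a spring pushes it back (about 1.5 N to start it, 5 N fully down)
- read_button_top (a point): middle of the top face of the orange button (26 mm across, in a black collar 42 mm across whose top is 10 mm lower), 53 mm above the mat when up; it stands over the bridge's origin
- loupe: black eyepiece loupe with a silver rim standing upright, 36 mm across, 42 mm tall. Bystander, not part of the job. Origin: centre of its underside
- case_ring: brass watch case ring lying flat, 42 mm across, 10 mm tall. Bystander, not part of the job. Origin: centre of its underside
- punch: silver steel punch stump, 34 mm foot, 45 mm tall. Bystander, not part of the job. Origin: centre of its underside
- oil_jar: small amber glass oil jar with blue cap, 32 mm across, 40 mm tall. Bystander, not part of the job. Origin: centre of its underside
- dust_cover: clear plastic dust cover with a knob on top, 60 mm across, 46 mm tall. Bystander, not part of the job. Origin: centre of its underside
- driver: screwdriver lying on the mat, 120 mm long. Bystander, not part of the job. Origin: on its underside, near its middle
- tweezers: brass tweezers lying on the mat, about 125 mm long. Bystander, not part of the job. Origin: on its underside, near its middle
Things that resemble listed ones, but are neither listed nor needed, are in the scene too. What is meant by the carrier is not green or pink, and is the smaller of those in its own colour.

How it is judged:
By the outcome, as a careful person would: the job done as asked, in the order asked, and still so for the second after the job is handed in, with the robot touching nothing.
It also fails if it takes over 58 s, if anything falls off the work surface, if the arm or the gripper's body presses on something with over 40 N, if the wrist force passes 120 N, or if a joint passes its speed limit or range.

## Working session

There is one attempt and no reset: what is moved stays moved. The work goes in short steps, Python scripts to look and compute and a shell command to move; the robot and the scene stay as the last step left them, time stands still between calls to the robot, and variables do not carry over. Pictures are saved under pics/ and viewed, at most 10 in all, crops included, and the job is handed in when it is done.

```bash
mkdir -p pics; python3 - <<'E'
from bench import env,snapshot
import cv2,json,numpy as np
for n in("top","side"):
    s=snapshot(n);cv2.imwrite(f"pics/{n}0.png",s["image"]);np.savez(f"{n}.npz",K=s["intrinsics"],r=s["rvec"],t=s["tvec"])
    R=cv2.Rodrigues(np.array(s["rvec"],float))[0];print(n,-R.T@np.array(s["tvec"]).ravel(),R[2])
print(env.get_obs(),env.grasp_offset)
E
```

```text
top [ 0.36686208 -0.06583382  1.03502527] [ 0.17088173  0.00988145 -0.985242  ]
side [ 0.21810954 -0.77315048  0.89831247] [ 0.29261599  0.62716033 -0.72183503]
{'time_s': 0.1, 'joints': array([ 1.08700593e+00,  4.23780655e-01,  1.63063705e+00, -2.69712428e-05,
        1.08859431e+00, -1.90070687e-02]), 'joint_vel': array([-0.00028986, -0.00139582, -0.00096394,  0.00024637, -0.00128804,
       -0.00223941]), 'joint_efforts': array([-7.05228831e-05, -5.58421111e+01, -2.82445693e+01, -1.10269543e-04,
        2.94354824e-03,  3.24982204e-05]), 'ee_pos': array([0.27989412, 0.55825546, 0.23060406]), 'eef_rot': array([-3.14017309e+00, -3.10257734e-06,  2.67682185e+00]), 'contact_force': array([ 1.17896995, -0.14013605,  0.15907625]), 'moment': array([-0.04973643,  0.03002975,  0.03079495]), 'finger_force': 0.0, 'gripper_width': 0.0855837032555453} 0.0187
```

View pics/top0.png

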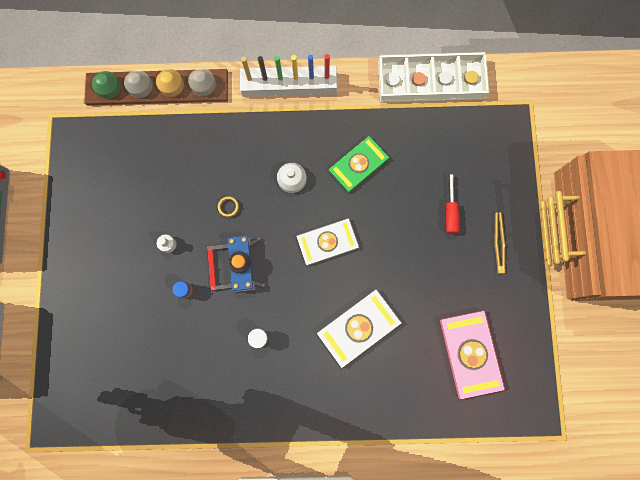

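View pics/side0.png

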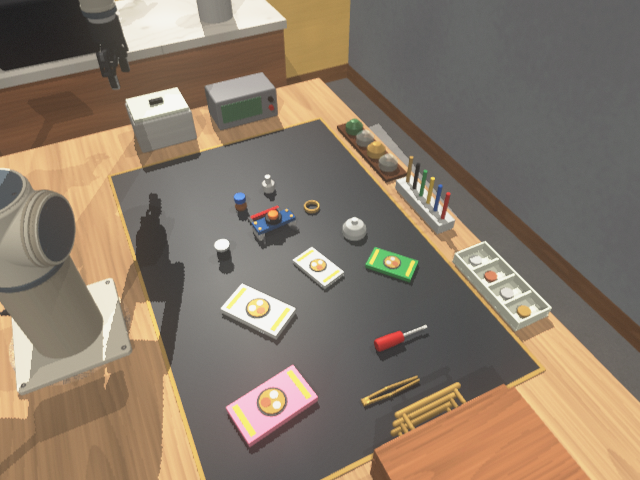

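The top view shows the smaller white plate (the carrier) at (327,241), the bridge button at (238,262) and the red stop at (212,268). The lane runs toward image left. I'll enlarge that area.

```bash
python3 - <<'E'
import cv2
a=cv2.imread("pics/top0.png")[205:315,190:370];cv2.imwrite("pics/topc.png",cv2.resize(a,None,fx=4.4,fy=4.4,interpolation=cv2.INTER_CUBIC))
a=cv2.imread("pics/side0.png")[190:300,230:360];cv2.imwrite("pics/sidec.png",cv2.resize(a,None,fx=5,fy=5,interpolation=cv2.INTER_CUBIC))
E
```

```text
(no output)
```

View pics/topc.png

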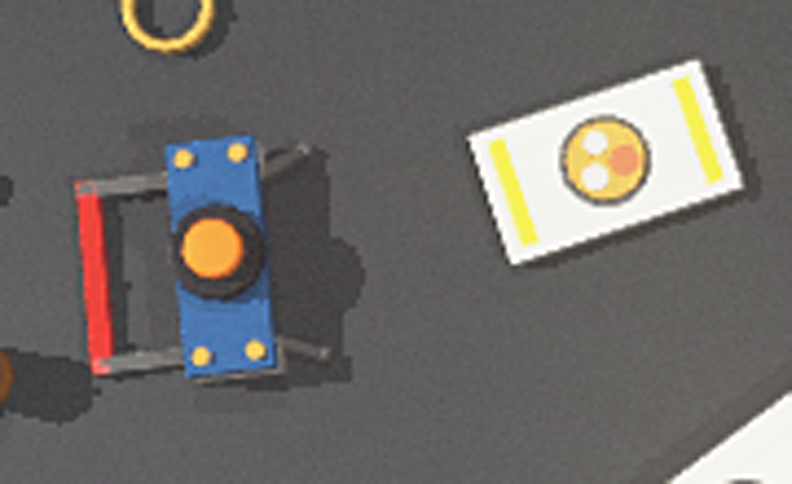

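View pics/sidec.png

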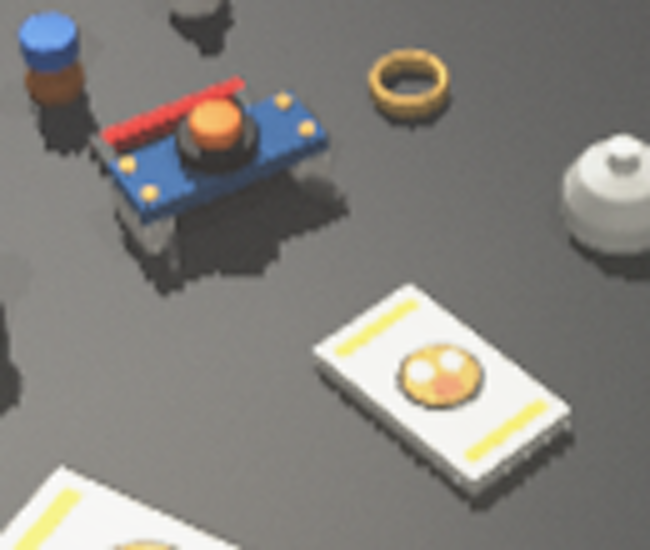

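In the top crop, the beam's top corners are (166,146), (250,136), (273,366) and (187,377), and the button is at (212,247). The carrier's corners are (470,135), (698,61), (744,186) and (513,265). The stop's inner face runs (99,183) to (112,368).

```bash
cat > h.py <<'E'
import cv2,numpy as np
def ray(n,px,z):
    d=np.load(n+".npz");R=cv2.Rodrigues(d["r"].astype(float))[0];c=-R.T@d["t"].ravel()
    u=cv2.undistortPoints(np.array(px,float).reshape(-1,1,2),d["K"],None)[:,0]
    w=np.c_[u,np.ones(len(u))]@R
    return (c+w*((z-c[2])/w[:,2])[:,None])[:,:2]
tc=lambda p:(np.array(p,float)+.5)/4.4+np.array([190,205])-.5
sc=lambda p:(np.array(p,float)+.5)/5+np.array([230,190])-.5
E
python3 - <<'E'
from h import *
np.set_printoptions(precision=4,suppress=True)
def rect(P):
    print(P.mean(0),np.linalg.norm(np.roll(P,-1,0)-P,axis=1)); return P.mean(0)
b=ray("top",tc([(166,146),(250,136),(273,366),(187,377)]),.033);rect(b)
print("btn",ray("top",tc([(212,247)]),.055),"side",ray("side",sc([(216,122)]),.055))
bs=ray("side",sc([(102,163),(285,94),(328,138),(146,214)]),.033);rect(bs)
c=ray("top",tc([(470,135),(698,61),(744,186),(513,265)]),.014);rect(c)
cs=ray("side",sc([(410,284),(571,408),(472,484),(313,350)]),.014);rect(cs)
s=ray("top",tc([(99,183),(112,368)]),.011);print("stop",s,s.mean(0))
ang=lambda v:np.arctan2(v[1],v[0])
# lane dir: perpendicular to beam length; points +y
for B in(b,):
    l=(B[0]+B[1]-B[2]-B[3]); print("lane ang",ang(l)+np.pi/2, "stop",ang(s[0]-s[1])+np.pi/2)
l=bs[1]+bs[2]-bs[0]-bs[3];print("side lane",ang(l)+np.pi/2)
print("car ang",ang(c[0]+c[3]-c[1]-c[2]),ang(cs[0]+cs[3]-cs[1]-cs[2]))
E
```

```text
[0.5051 0.0983] [0.0374 0.1026 0.0377 0.103 ]
btn [[0.5057 0.0976]] side [[0.5068 0.096 ]]
[0.5062 0.0986] [0.1019 0.0402 0.1019 0.0438]
[ 0.5457 -0.0731] [0.1084 0.0608 0.1094 0.0622]
[ 0.5477 -0.0718] [0.1093 0.0641 0.1104 0.0622]
stop [[0.5424 0.1562]
 [0.4587 0.1495]] [0.5006 0.1528]
lane ang 1.6669721728921705 stop 1.6507413872725085
side lane 1.649606728460227
car ang 1.8705776176155224 1.8683684729528653
```

```bash
cat >> h.py <<'E'
from scipy.spatial.transform import Rotation as Ro
O=np.array([.506,.098]);LA=1.656;L=np.array([np.cos(LA),np.sin(LA)]);N=np.array([-L[1],L[0]])
def rows(targets):
    "targets: (x,y,z,yaw) -> tool-frame shift mm and turn from the present pose"
    from bench import env
    o=env.get_obs();R=Ro.from_euler("xyz",o["eef_rot"])
    print("t",o["time_s"],"pos",o["ee_pos"].round(4),"rot",o["eef_rot"].round(3),"F",o["contact_force"].round(1),"w",round(o["gripper_width"],4))
    for x,y,z,w in targets:
        s=R.inv().apply(np.array([x,y,z])-o["ee_pos"])*1000;t=(R.inv()*Ro.from_euler("xyz",[np.pi,0,w])).as_rotvec()
        print(s.round(1).tolist(),t.round(3).tolist())
E
python3 -c "
from h import *
rows([(.5745,-.163,.1,1.87)])"
python3 -m crank '[[[-50,-43,0,0,0,0.07],[-100,-86,0,0,0,0.14],[-150,-130,0,0,0,0.21],[-200,-174,0,0,0,0.28],[-250,-217,0,0,0,0.35],[-300,-260,0,0,0,0.42],[-350,-304,0,0,0,0.49],[-400,-348,0,0,0,0.56],[-450,-392,0,0,0,0.63],[-500,-436,0,0,0,0.7],[-550,-480,0,0,0,0.77],[-587,-513,0,0,0,0.807]]]' 0.3 20
```

```text
t 0.1 pos [0.2799 0.5583 0.2306] rot [-3.14  -0.     2.677] F [ 1.2 -0.1  0.2] w 0.0856
[-586.6, -512.5, 131.3] [-0.001, 0.001, 0.807]
time_s: 1.1
ee_pos: [0.4701, 0.0941, 0.2313]
eef_rot: [-3.141, -0.0, 1.866]
contact_force: [1.2, 0.9, 0.1]
gripper_width: 0.03
finger_force: 0.0
```

```bash
python3 -c "
from h import *
rows([(.5745,-.163,.1,1.87)])"
```

```text
t 1.1 pos [0.4701 0.0941 0.2313] rot [-3.141 -0.     1.866] F [1.2 0.9 0.1] w 0.03
[-276.3, 25.0, 131.3] [-0.0, -0.0, -0.004]
```

```bash
python3 -m crank '[[[-40,4,0,0,0,0],[-80,8,0,0,0,0],[-120,12,0,0,0,0],[-160,16,20,0,0,0],[-200,20,40,0,0,0],[-235,23,60,0,0,0],[-276,25,80,0,0,0],[-276,25,120,0,0,0],[-276,25,150,0,0,0],[-276,25,180,0,0,0],[-276,25,180,0,0,0],[-276,25,180,0,0,0]]]'; python3 -c "
from h import *
rows([(.5745,-.163,.006,1.87)])
from bench import snapshot
a=snapshot('side')['image'][190:340,260:420];cv2.imwrite('pics/s1.png',cv2.resize(a,None,fx=4,fy=4,interpolation=2))"
```

```text
time_s: 2.1
ee_pos: [0.5737, -0.1599, 0.0499]
eef_rot: [-3.138, -0.002, 1.87]
contact_force: [-0.0, -0.2, -0.1]
gripper_width: 0.0294
finger_force: 0.0
t 2.1 pos [ 0.5737 -0.1599  0.0499] rot [-3.138e+00 -2.000e-03  1.870e+00] F [-0.  -0.2 -0.1] w 0.0294
[-3.3, 0.0, 43.8] [-0.004, -0.002, -0.0]
```

View pics/s1.png

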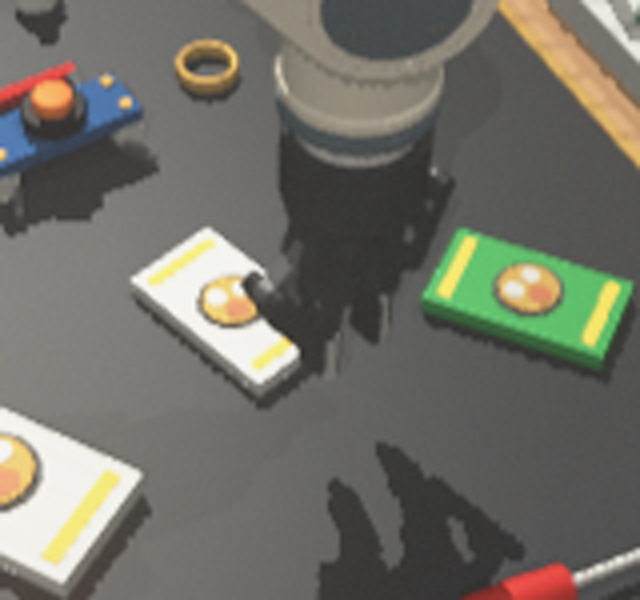

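The fingers, near (340,330), hang just behind the carrier's rear edge. Next I lower them.

```bash
python3 -m crank '[[[-2,0,15,0,0,0],[-2,0,30,0,0,0],[-2,0,38,0,0,0],[-2,0,42,0,0,0],[-2,0,44,0,0,0],[-2,0,44,0,0,0]]]'; python3 - <<'E'
from h import *
# plan: carrier centre path, straight then arc; TCP is 66 mm behind
c=np.array([.5465,-.0725]);psi=1.87
d=c-O;a,n=d@L,d@N;print("rel",a,n,psi-LA)
th=psi-LA;R=.45;D=th*R
L1=(-n-R*(1-np.cos(th)))/np.sin(th);print("L1",L1,"D",D)
T=[]
def tcp(a,n,t,b=.066): 
    p=O+L*(a-b*np.cos(t))+N*(n-b*np.sin(t)); T.append((*p,.006,LA+t))
for s in(-.02,0,.02,.04,.06,L1): tcp(a+s*np.cos(th),n+s*np.sin(th),th)
a1,n1=a+L1*np.cos(th),n+L1*np.sin(th)
for k in range(1,7):
    t=th*(1-k/6);tcp(a1+R*(np.sin(th)-np.sin(t)),n1+R*(np.cos(t)-np.cos(th)),t)
tcp(-.004,0,0);tcp(0,0,0)
rows(T)
E
```

```text
time_s: 2.65
ee_pos: [0.5763, -0.1622, 0.0082]
eef_rot: [3.141, 0.001, 1.87]
contact_force: [0.5, -0.2, 0.4]
gripper_width: 0.0293
finger_force: 0.0
rel -0.17332806286439834 -0.025843425153705437 0.2140000000000002
L1 0.07335576454815539 D 0.0963000000000001
t 2.65 pos [ 0.5763 -0.1622  0.0082] rot [3.141e+00 1.000e-03 1.870e+00] F [ 0.5 -0.2  0.4] w 0.0293
[8.5, -2.1, 2.2] [0.001, 0.001, 0.0]
[28.5, -2.1, 2.2] [0.001, 0.001, 0.0]
[48.5, -2.1, 2.2] [0.001, 0.001, 0.0]
[68.5, -2.1, 2.2] [0.001, 0.001, 0.0]
[88.5, -2.1, 2.2] [0.001, 0.001, 0.0]
[101.9, -2.1, 2.1] [0.001, 0.001, 0.0]
[117.9, -4.1, 2.1] [0.001, 0.001, 0.036]
[134.1, -5.6, 2.1] [0.001, 0.001, 0.071]
[150.3, -6.5, 2.1] [0.001, 0.001, 0.107]
[166.5, -6.9, 2.1] [0.001, 0.001, 0.143]
[182.7, -6.6, 2.1] [0.001, 0.001, 0.178]
[198.9, -5.8, 2.1] [0.001, 0.001, 0.214]
[201.0, -5.4, 2.1] [0.001, 0.001, 0.214]
[204.9, -4.5, 2.1] [0.001, 0.001, 0.214]
```

```bash
python3 -m crank '[[[0,-2,2,0,0,0],[0,-2,4,0,0,0],[0,-2,5,0,0,0],[0,-2,5,0,0,0]]]'
```

```text
time_s: 2.98
ee_pos: [0.5737, -0.1628, 0.0023]
eef_rot: [-3.142, -0.0, 1.87]
contact_force: [0.0, 0.5, -0.2]
gripper_width: 0.0299
finger_force: 0.0
```

```bash
python3 -m crank '[[[10,0,-1,0,0,0],[18,0,-1,0,0,0],[23,0,-1,0,0,0],[27,0,-1,0,0,0],[31,0,-1,0,0,0],[35,0,-1,0,0,0],[40,0,-1,0,0,0],[45,0,-1,0,0,0],[50,0,-1,0,0,0],[55,0,-1,0,0,0],[60,0,-1,0,0,0],[60,0,-1,0,0,0]]]';  python3 -c "
from h import *
rows([])
from bench import snapshot
a=snapshot('side')['image'][190:290,240:370];cv2.imwrite('pics/s2.png',cv2.resize(a,None,fx=5,fy=5,interpolation=2))"
```

```text
time_s: 3.98
ee_pos: [0.5557, -0.1045, 0.0033]
eef_rot: [-3.141, -0.0, 1.87]
contact_force: [-0.1, 0.3, -0.3]
gripper_width: 0.03
finger_force: 0.0
t 3.9833 pos [ 0.5557 -0.1045  0.0033] rot [-3.141 -0.     1.87 ] F [-0.1  0.3 -0.3] w 0.03
```

View pics/s2.png

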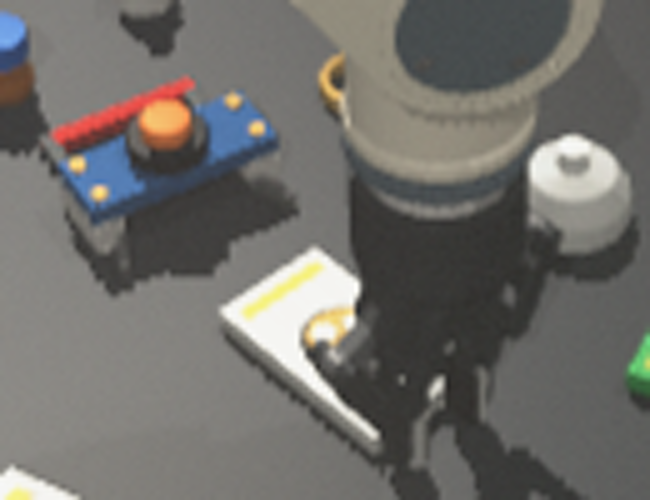

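The carrier's front corners are at (316,248) and (221,312), and its near side runs to (380,435). The gripper hides the rear.

```bash
cat >> h.py <<'E'
def front(p,q,off,sc,cam="side"):
    "carrier pose (bridge frame) from its two top front corners in a crop"
    P=ray(cam,(np.array([p,q],float)+.5)/sc+np.array(off)-.5,.014)
    e=P[0]-P[1];m=P.mean(0);h=np.arctan2(e[1],e[0])+np.pi/2;c=m-.055*np.array([np.cos(h),np.sin(h)])
    print("w",np.linalg.norm(e),"h",h-LA,"front",(m-O)@L,(m-O)@N,"centre",(c-O)@L,(c-O)@N,c)
E
python3 -c "
from h import *
front((410,284),(313,350),(230,190),5)
front((316,248),(221,312),(240,190),5)
from bench import env
d=env.get_obs()['ee_pos'][:2]-O;print('tcp',d@L,d@N)"
```

```text
w 0.06222336435354806 h 0.21588894968124261 front -0.11910874540456891 -0.01555065440937568 centre -0.17283199482422776 -0.027332524880278194 [ 0.54794148 -0.07187901]
w 0.061559989001003734 h 0.22330905380262678 front -0.08706444510295408 -0.0096895950196448 centre -0.14069879368011617 -0.02186976959571184 [ 0.53976399 -0.04032726]
tcp -0.20626226868214498 -0.03237762484881391
```

```bash
cat >> h.py <<'E'
def plan(a,n,th,R,b=-.066,k=.003,ds=.006,z=.003,end=0.):
    L1=max(0,(-n-R*(1-np.cos(th)))/np.sin(th));D=th*R;print("L1",L1,"end a",a+L1*np.cos(th)+R*np.sin(th))
    T=[];s=0
    a1,n1=a+L1*np.cos(th),n+L1*np.sin(th);aa=a
    while aa<end-1e-6:
        s+=ds;t=th if s<L1 else max(0,th-(s-L1)/R)
        if s<L1: aa,nn=a+s*np.cos(th),n+s*np.sin(th)
        else: aa,nn=a1+R*(np.sin(th)-np.sin(t))+max(0,s-L1-D),n1+R*(np.cos(t)-np.cos(th))
        p=O+L*(aa+b*np.cos(t)-k*np.sin(t))+N*(nn+b*np.sin(t)+k*np.cos(t));T.append((*p,z,LA+t))
    rows(T)
E
python3 -c "
from h import *
plan(-.1407,-.0215,.216,.38)"
```

```text
L1 0.05911495938847518 end a -0.0015154878461648424
t 4.0333 pos [ 0.5558 -0.1048  0.0033] rot [-3.141 -0.     1.87 ] F [ 0.2  0.8 -0.3] w 0.0299
[6.4, 0.4, 0.3] [-0.0, -0.0, -0.002]
[12.4, 0.4, 0.3] [-0.0, -0.0, -0.002]
[18.4, 0.4, 0.3] [-0.0, -0.0, -0.002]
[24.4, 0.4, 0.3] [-0.0, -0.0, -0.002]
[30.4, 0.4, 0.3] [-0.0, -0.0, -0.002]
[36.4, 0.4, 0.3] [-0.0, -0.0, -0.002]
[42.4, 0.4, 0.3] [-0.0, -0.0, -0.002]
[48.4, 0.3, 0.3] [-0.0, -0.0, -0.002]
[54.4, 0.3, 0.3] [-0.0, -0.0, -0.002]
[60.4, 0.2, 0.3] [-0.0, -0.0, 0.001]
[66.4, -0.8, 0.3] [-0.0, -0.0, 0.016]
[72.5, -1.7, 0.3] [-0.0, -0.0, 0.032]
[78.6, -2.5, 0.3] [-0.0, -0.0, 0.048]
[84.7, -3.2, 0.4] [-0.0, -0.0, 0.064]
[90.8, -3.8, 0.4] [-0.0, -0.0, 0.08]
[96.9, -4.3, 0.4] [-0.0, -0.0, 0.095]
[103.0, -4.7, 0.4] [-0.0, -0.0, 0.111]
[109.2, -5.1, 0.4] [-0.0, -0.0, 0.127]
[115.3, -5.3, 0.4] [-0.0, -0.0, 0.143]
[121.4, -5.4, 0.4] [-0.0, -0.0, 0.159]
[127.6, -5.4, 0.4] [-0.0, -0.0, 0.174]
[133.7, -5.4, 0.4] [-0.0, -0.0, 0.19]
[139.8, -5.2, 0.4] [-0.0, -0.0, 0.206]
[145.8, -4.5, 0.4] [-0.0, -0.0, 0.214]
```

```bash
python3 -m crank '[[[5,0,0,0,0,0],[10,0,0,0,0,0],[15,0,0,0,0,0],[20,0,0,0,0,0],[25,0,0,0,0,0],[30,0,0,0,0,0],[35,0,0,0,0,0],[40,0,0,0,0,0],[45,0,0,0,0,0],[50,0,0,0,0,0],[54,0,0,0,0,0],[54,0,0,0,0,0]]]';  python3 -c "
from h import *
rows([])
from bench import snapshot
a=snapshot('side')['image'][190:290,240:370];cv2.imwrite('pics/s3.png',cv2.resize(a,None,fx=5,fy=5,interpolation=2))"
```

```text
time_s: 5.03
ee_pos: [0.5397, -0.0529, 0.0033]
eef_rot: [-3.141, -0.001, 1.87]
contact_force: [0.8, -0.0, -0.5]
gripper_width: 0.0296
finger_force: 0.0
t 5.0333 pos [ 0.5397 -0.0529  0.0033] rot [-3.141e+00 -1.000e-03  1.870e+00] F [ 0.8 -0.  -0.5] w 0.0296
```

View pics/s3.png

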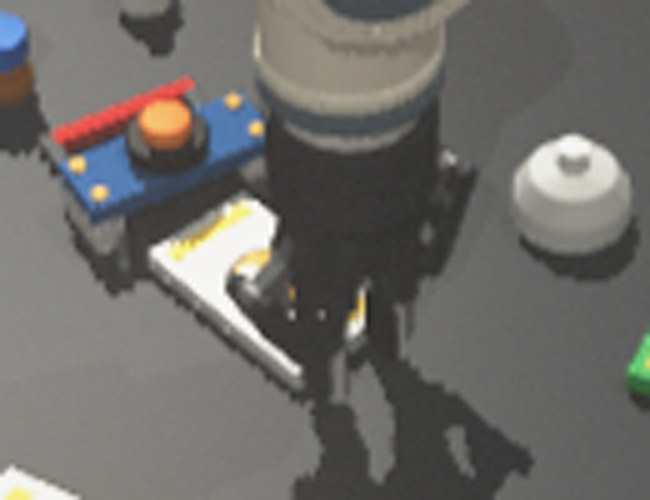

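The front corners are now at about (150,250) and (248,193), just short of the bridge.

```bash
python3 -c "
from h import *
front((248,193),(150,250),(240,190),5)
P=ray('side',(np.array([[150,250],[301,376]])+.5)/5+np.array([240,190])-.5,.014);e=P[0]-P[1];print(np.linalg.norm(e),np.arctan2(e[1],e[0])-LA)
from bench import env
d=env.get_obs()['ee_pos'][:2]-O;print('tcp',d@L,d@N)
print((P-O)@L,(P-O)@N)"
```

```text
w 0.061012606668231585 h 0.16656530300644978 front -0.0341226304963259 0.0005849080224206296 centre -0.08836143282480659 -0.008533881479042727 [0.52202254 0.01068535]
0.11255491028515362 0.20765014173644092
tcp -0.15349615721192875 -0.020710812872277773
[-0.03918046 -0.14931747] [0.03066901 0.00746456]
```

```bash
python3 -c "
from h import *
plan(-.0863,-.0112,.212,.34,b=-.067,k=.004)"
```

```text
L1 0.017052415658815927 end a 0.0019119316181265
t 5.0833 pos [ 0.5397 -0.0532  0.0032] rot [-3.141e+00 -1.000e-03  1.870e+00] F [-0.2  0.3 -0.2] w 0.0299
[6.7, 0.9, 0.2] [-0.001, -0.001, 0.002]
[12.7, 0.9, 0.2] [-0.001, -0.001, 0.002]
[18.7, 0.7, 0.2] [-0.001, -0.001, 0.005]
[24.8, -0.4, 0.2] [-0.001, -0.001, 0.023]
[30.9, -1.4, 0.2] [-0.001, -0.001, 0.04]
[37.0, -2.3, 0.2] [-0.001, -0.001, 0.058]
[43.2, -3.0, 0.2] [-0.001, -0.001, 0.076]
[49.3, -3.7, 0.2] [-0.001, -0.001, 0.093]
[55.5, -4.3, 0.2] [-0.001, -0.001, 0.111]
[61.6, -4.7, 0.2] [-0.001, -0.001, 0.129]
[67.8, -5.1, 0.2] [-0.001, -0.001, 0.146]
[74.0, -5.3, 0.2] [-0.001, -0.001, 0.164]
[80.2, -5.4, 0.2] [-0.001, -0.001, 0.182]
[86.4, -5.4, 0.2] [-0.001, -0.001, 0.199]
[92.5, -5.2, 0.3] [-0.001, -0.001, 0.214]
```

```bash
python3 -m crank '[[[5,0,0,0,0,0],[10,0,0,0,0,0],[15,0,0,0,0,0.005],[19,-0.5,0,0,0,0.01],[23,-1,0,0,0,0.02],[27,-1.5,0,0,0,0.03],[31,-2,0,0,0,0.042],[35,-2.5,0,0,0,0.054],[39,-3,0,0,0,0.066],[43,-3.5,0,0,0,0.078],[46,-4,0,0,0,0.088],[46,-4,0,0,0,0.088]]]';  python3 -c "
from h import *
rows([])
d=__import__('bench').env.get_obs()['ee_pos'][:2]-O;print('tcp',d@L,d@N)
from bench import snapshot
f=lambda n,r,c:cv2.resize(snapshot(n)['image'][r:r+110,c:c+100],None,fx=4,fy=4,interpolation=2)
cv2.imwrite('pics/s4.png',np.hstack([f('top',210,190),f('side',180,230)]))"
```

```text
time_s: 6.08
ee_pos: [0.5223, -0.0104, 0.0033]
eef_rot: [-3.141, -0.0, 1.781]
contact_force: [-0.4, -0.9, -0.0]
gripper_width: 0.0302
finger_force: 0.4
t 6.0833 pos [ 0.5223 -0.0104  0.0033] rot [-3.141 -0.     1.781] F [-0.4 -0.9 -0. ] w 0.0302
tcp -0.10941927748318561 -0.007047526878769415
```

View pics/s4.png

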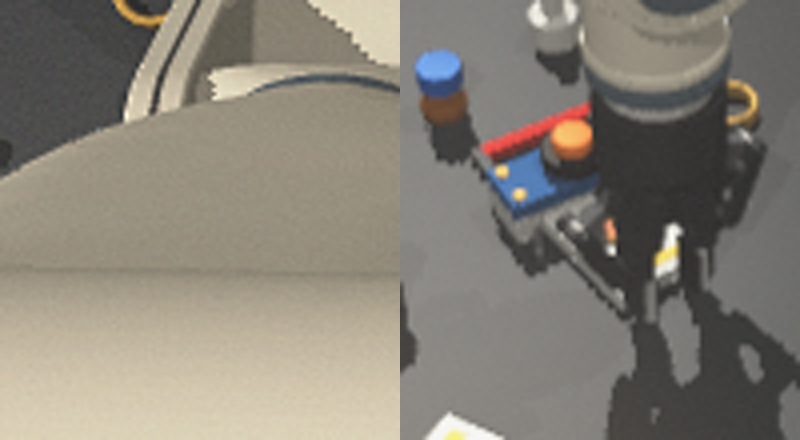

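The carrier's front is now under the beam and its near edge lies inside the flared guide. The forces are small, so I continue.

```bash
python3 -c "
from h import *
T=[]
for a,n,t in((-.098,-.005,.09),(-.088,-.003,.06),(-.078,-.001,.03),(-.07,0.0005,.005),(-.066,.001,0),(-.060,.001,0)):
    p=O+L*a+N*n;T.append((*p,.003,LA+t))
rows(T)"
```

```text
t 6.1833 pos [ 0.5219 -0.0106  0.003 ] rot [-3.140e+00 -1.000e-03  1.782e+00] F [-0.1  0.3 -0.6] w 0.03
[11.7, -0.1, 0.0] [-0.002, -0.001, 0.036]
[21.8, -0.8, 0.0] [-0.002, -0.001, 0.066]
[32.0, -1.6, 0.0] [-0.002, -0.001, 0.096]
[40.1, -2.0, 0.0] [-0.002, -0.001, 0.121]
[44.2, -2.0, 0.0] [-0.002, -0.001, 0.126]
[50.1, -1.3, 0.0] [-0.002, -0.001, 0.126]
```

```bash
python3 -m crank '[[[4,0,0,0,0,0.012],[8,0,0,0,0,0.024],[12,0,0,0,0,0.037],[16,-0.4,0,0,0,0.049],[20,-0.7,0,0,0,0.061],[24,-1,0,0,0,0.073],[28,-1.3,0,0,0,0.085],[32,-1.6,0,0,0,0.097],[35,-1.8,0,0,0,0.107],[38,-2,0,0,0,0.116],[40,-2,0,0,0,0.122],[40,-2,0,0,0,0.126]]]'; python3 -c "
from h import *
rows([(*(O-.066*L+.001*N),.003,LA)])
d=__import__('bench').env.get_obs()['ee_pos'][:2]-O;print('tcp',d@L,d@N)"
```

```text
time_s: 7.18
ee_pos: [0.5125, 0.0281, 0.0034]
eef_rot: [3.142, -0.0, 1.656]
contact_force: [0.4, 0.3, -0.5]
gripper_width: 0.0298
finger_force: 0.0
t 7.1833 pos [0.5125 0.0281 0.0034] rot [ 3.142 -0.     1.656] F [ 0.4  0.3 -0.5] w 0.0298
[4.2, -1.5, 0.4] [0.0, -0.0, -0.0]
tcp -0.07022782378142153 -0.0005010630311634997
```

Now a slow final approach, stopping when the force rises.

```bash
python3 -m crank '[[[0.5,0,0,0,0,0],[1,0,0,0,0,0],[1.5,0,0,0,0,0],[2,0,0,0,0,0],[2.5,0,0,0,0,0],[3,0,0,0,0,0],[3.5,0,0,0,0,0],[3.5,0,0,0,0,0]]]'
```

```text
time_s: 7.85
ee_pos: [0.5124, 0.0312, 0.0034]
eef_rot: [3.141, 0.0, 1.656]
contact_force: [0.6, -2.2, 0.4]
gripper_width: 0.0298
finger_force: 1.1
```

```bash
python3 -m crank '[[[0.5,0,0,0,0,0],[1,0,0,0,0,0],[1.5,0,0,0,0,0],[1.5,0,0,0,0,0]]]'
```

```text
time_s: 8.18
ee_pos: [0.5122, 0.0327, 0.0034]
eef_rot: [3.141, 0.0, 1.656]
contact_force: [0.9, -2.1, 1.1]
gripper_width: 0.0295
finger_force: 1.2
```

```bash
python3 -m crank '[[[0.5,0,0,0,0,0],[1,0,0,0,0,0],[1.5,0,0,0,0,0],[2,0,0,0,0,0],[2,0,0,0,0,0]]]'
```

```text
time_s: 8.6
ee_pos: [0.5128, 0.0331, 0.0034]
eef_rot: [3.14, 0.002, 1.657]
contact_force: [3.0, -14.6, 0.4]
gripper_width: 0.0302
finger_force: 7.7
```

```bash
python3 -m crank '[[[0.5,0,0,0,0,0],[1,0,0,0,0,0],[1.5,0,0,0,0,0],[1.5,0,0,0,0,0]]]'; python3 -c "
from h import *
rows([])
d=__import__('bench').env.get_obs()['ee_pos'][:2]-O;print('tcp',d@L,d@N)"
```

```text
time_s: 8.93
ee_pos: [0.513, 0.0334, 0.0034]
eef_rot: [3.14, 0.003, 1.658]
contact_force: [3.8, -25.9, -0.3]
gripper_width: 0.0301
finger_force: 13.1
t 8.9333 pos [0.513  0.0334 0.0034] rot [3.140e+00 3.000e-03 1.658e+00] F [  3.8 -25.9  -0.3] w 0.0301
tcp -0.0649934116248071 -0.001433767547033004
```

The carrier meets the stop at the expected position, with the load shared evenly (13 N per finger of 26 N). Next I back off, rise and look.

```bash
python3 -m crank '[[[-2,0,0,0,0,0],[-6,0,0,0,0,0],[-14,0,0,0,0,0],[-24,0,0,0,0,0],[-24,0,-20,0,0,0],[-24,0,-50,0,0,0],[-34,0,-90,0,0,0],[-70,0,-120,0,0,0],[-110,0,-120,0,0,0],[-150,0,-120,0,0,0],[-190,0,-120,0,0,0],[-200,0,-120,0,0,0]]]' 1 20;  python3 -c "
from h import *
rows([])
from bench import snapshot
f=lambda n,r,c:cv2.resize(snapshot(n)['image'][r:r+100,c:c+90],None,fx=4.4,fy=4.4,interpolation=2)
cv2.imwrite('pics/s5.png',np.hstack([f('top',215,195),f('side',180,230)]))"
```

```text
time_s: 9.93
ee_pos: [0.5298, -0.1685, 0.1242]
eef_rot: [3.139, 0.002, 1.653]
contact_force: [0.6, -1.2, 1.0]
gripper_width: 0.0002
finger_force: 0.0
t 9.9333 pos [ 0.5298 -0.1685  0.1242] rot [3.139e+00 2.000e-03 1.653e+00] F [ 0.6 -1.2  1. ] w 0.0002
```

View pics/s5.png

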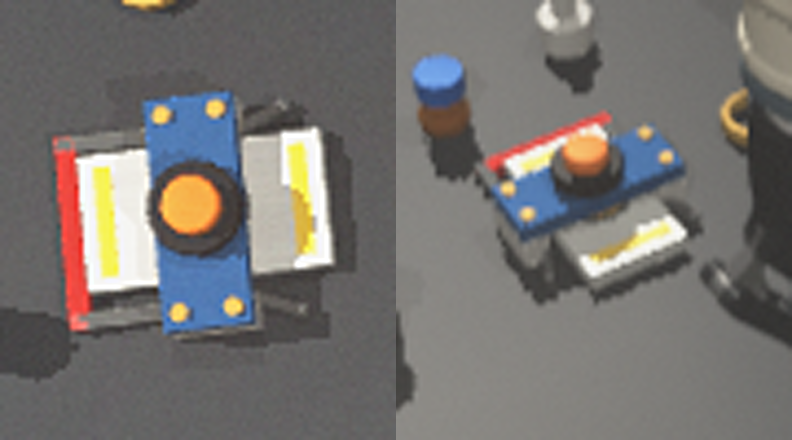

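The carrier lies square against the red stop: in the left half its front edge meets the bar, and the yellow stripe at (105,220) is parallel to it. The button stands up at (190,205). Now I press it with shut fingers.

```bash
python3 -c "
from h import *
rows([(.5062,.097,.12,LA),(.5062,.097,.07,LA)])"
```

```text
t 10.0333 pos [ 0.5288 -0.1657  0.1234] rot [3.141 0.    1.652] F [-0.4  0.9 -0.6] w -0.0002
[263.7, -1.2, 3.3] [0.001, 0.0, -0.004]
[263.7, -1.3, 53.3] [0.001, 0.0, -0.004]
```

```bash
python3 -m crank '[[[40,0,0,0,0,0],[80,0,0,0,0,0],[120,0,0,0,0,0],[160,-1,0,0,0,0],[200,-1,0,0,0,0],[235,-1,0,0,0,0],[255,-1,0,0,0,0],[264,-1,10,0,0,0],[264,-1,25,0,0,0],[264,-1,40,0,0,0],[264,-1,50,0,0,0],[264,-1,50,0,0,0]]]'; python3 -c "
from h import *
rows([(.5062,.097,.055,LA)])"
```

```text
time_s: 11.03
ee_pos: [0.5033, 0.0996, 0.0709]
eef_rot: [-3.137, 0.0, 1.656]
contact_force: [0.5, -0.4, 0.0]
gripper_width: -0.0002
finger_force: 0.0
t 11.0333 pos [0.5033 0.0996 0.0709] rot [-3.137  0.     1.656] F [ 0.5 -0.4  0. ] w -0.0002
[-2.8, 2.8, 15.9] [-0.005, 0.0, 0.0]
```

```bash
python3 -m crank '[[[-1,1,3,0,0,0],[-1,1,6,0,0,0],[-1,1,9,0,0,0],[-1,1,12,0,0,0],[-1,1,14,0,0,0],[-1,1,16,0,0,0],[-1,1,17,0,0,0],[-1,1,18,0,0,0],[-1,1,18,0,0,0]]]'
```

```text
time_s: 11.78
ee_pos: [0.5064, 0.0989, 0.0552]
eef_rot: [-3.141, 0.0, 1.656]
contact_force: [-0.2, 0.0, -0.9]
gripper_width: -0.0002
finger_force: 0.0
```

```bash
python3 -m crank '[[[0,0,1,0,0,0],[0,0,2,0,0,0],[0,0,3,0,0,0],[0,0,3,0,0,0]]]'
```

```text
time_s: 12.12
ee_pos: [0.5065, 0.0989, 0.0523]
eef_rot: [3.141, -0.0, 1.656]
contact_force: [-0.6, -0.4, 2.2]
gripper_width: -0.0001
finger_force: 1.4
```

In contact, with the spring giving 2.2 N at about 2.5 mm down. I keep pressing until it bottoms.

```bash
python3 -m crank '[[[0,0,1,0,0,0],[0,0,2,0,0,0],[0,0,3,0,0,0],[0,0,4,0,0,0],[0,0,4,0,0,0]]]'
```

```text
time_s: 12.53
ee_pos: [0.5066, 0.0989, 0.049]
eef_rot: [3.141, -0.0, 1.656]
contact_force: [-3.0, -0.2, 12.0]
gripper_width: 0.0001
finger_force: 5.9
```

```bash
python3 -m crank '[[[0,0,0.5,0,0,0],[0,0,1,0,0,0],[0,0,1,0,0,0]]]'
```

```text
time_s: 12.78
ee_pos: [0.5066, 0.0989, 0.0487]
eef_rot: [3.141, -0.0, 1.656]
contact_force: [-5.8, -1.2, 21.8]
gripper_width: -0.0002
finger_force: 11.2
```

It has bottomed: 22 N with z barely changing, 6 mm down. I release and retreat.

```bash
python3 -m crank '[[[0,0,-2,0,0,0],[0,0,-5,0,0,0],[0,0,-9,0,0,0],[0,0,-15,0,0,0],[0,0,-30,0,0,0],[0,0,-60,0,0,0],[-40,0,-80,0,0,0],[-80,0,-90,0,0,0],[-120,0,-90,0,0,0],[-160,0,-90,0,0,0],[-190,0,-90,0,0,0],[-190,0,-90,0,0,0]]]';  python3 -c "
from h import *
rows([])
from bench import snapshot
f=lambda n,r,c:cv2.resize(snapshot(n)['image'][r:r+100,c:c+90],None,fx=4.4,fy=4.4,interpolation=2)
cv2.imwrite('pics/s6.png',np.hstack([f('top',215,195),f('side',180,230)]))"
```

```text
time_s: 13.78
ee_pos: [0.5234, -0.0952, 0.1379]
eef_rot: [3.14, 0.002, 1.652]
contact_force: [0.1, 0.1, 0.3]
gripper_width: -0.0001
finger_force: 0.0
t 13.7833 pos [ 0.5234 -0.0952  0.1379] rot [3.140e+00 2.000e-03 1.652e+00] F [0.1 0.1 0.3] w -0.0001
```

View pics/s6.png

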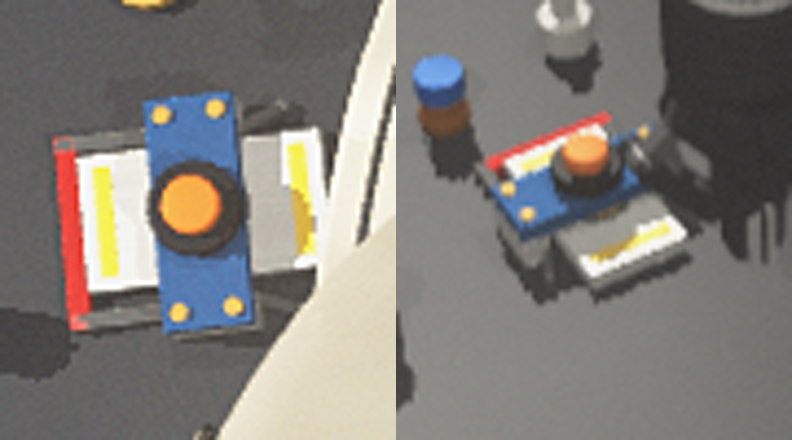

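The carrier is unchanged against the stop, the button at (190,205) is up again, and the arm is clear.

```bash
python3 -c "
from bench import env
print(env.close_job())"
```

```text
the job is handed in; nothing more can be done
None
```

The job is handed in at 13.8 s: the carrier lies square against the red stop bar, the button was then pressed fully down once and came back up, and the arm ended clear of everything.

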